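# Set the hold-down screw over the headed barrel

### The job

Two barrels lie in the cradles of the assembly jig, each under its own thumbscrew: one already has its wide head fitted, the other is still a plain tube. Turn the thumbscrew above the headed barrel clockwise until it is fully home against its stop, pause there a moment, then back it off a quarter turn and finish with the gripper still holding its wing there. Leave the other thumbscrew, the barrels and the things lying around as they are.

Things in the scene. Friction and masses are not known exactly. Their poses are not given: they have to be found in the camera images.
- jig: fixed jig: aluminium plate 150 (x) by 270 (y) by 10 thick. Origin: centre of its underside, on the bench; z up. Two like stations at y = +75 (left) and -75 (right): a V cradle along x, over it at x = 0 a steel bridge 28 (x) by 74 (y), top at 74, boss to 81, with the upright thumbscrew on its middle; a foot under the bridge goes down 10 mm a turn as it tightens.
- headed_barrel: black torch barrel with its wide head on, loose, in either one of the cradles, along the jig's x: 118 long, tube 28 dia., the last 25 at its +x end a head 43 dia. Origin: underside of the tube, under the bridge; x towards the head, z up. Tube axis 34 above the bench. Its y in the jig's frame (+75 or -75) tells which cradle.
- plain_barrel: black plain tube without head, loose, in the other cradle: 28 diameter, 112 long. Origin: underside of the tube, at mid length; x along the tube, z up.
- screw_left (a joint): turn of the left thumbscrew, rad: 0 = fully home (hard stop); grows as it is backed off, anticlockwise from above. Begins at 0.9 to 2.6; other stop at 2.9. Friction about 0.05 N m, no spring, stays where left. At 0 the wing's x lies along the jig's x, pip towards the jig's +x.
- screw_right (a joint): turn of the right thumbscrew, rad: 0 = fully home (hard stop); grows as it is backed off, anticlockwise from above. Begins at 0.9 to 2.6; other stop at 2.9. Friction about 0.05 N m, no spring, stays where left. At 0 the wing's x lies along the jig's x, pip towards the jig's +x.
- wing_left: wing grip of the left thumbscrew (jig's +y side): dark steel, two flat-sided round lobes, 48 long (x), 12 thick (y: pinch across it from above), 26 high. Origin: on the screw axis at mid height, 112 above the bench; z up. +x: towards the lobe with the pip. Only turns about z, never rises or sinks. Below: 10 dia. neck, then a 20 dia. collar whose top is 26 under the origin.
- wing_right: wing grip of the right thumbscrew (jig's -y side): dark steel, two flat-sided round lobes, 48 long (x), 12 thick (y: pinch across it from above), 26 high. Origin: on the screw axis at mid height, 112 above the bench; z up. +x: towards the lobe with the pip. Only turns about z, never rises or sinks. Below: 10 dia. neck, then a 20 dia. collar whose top is 26 under the origin.
- pip_left (a point): small bright steel pip, 7 diameter, on top of one lobe of the left wing, 13 from the screw axis along the wing's x: shows how the wing is turned.
- pip_right (a point): the same pip on the right wing.
- tape_roll: cardboard tape roll lying flat on the bench beside the jig: 90 diameter, 19 high. Origin: centre of its underside. Leave alone.
- spare_cap: black spare end cap standing on the bench at the other side of the jig: 35 diameter, 24 high. Origin: centre of its underside. Leave alone.
Mind the look-alikes: they are no part of the job. Leave any blue or white look-alike of the headed_barrel alone.

How it is judged (in metres and radians):
On the way:
1. the thumbscrew over the headed barrel is fully home (within 0.06 rad of its stop) (((y of headed_barrel in the frame of jig above 0 m and value of joint screw_left below 0.06 rad) or (y of headed_barrel in the frame of jig below 0 m and value of joint screw_right below 0.06 rad))), for 0.2 s.
At the end, for the whole second after the job is handed in: The screw over the headed barrel, having been fully home, stands 1.57 rad (give or take 0.25) back from its stop, still, pinched by the fingers with over 5 N; the other screw's pip is within 4 mm, the barrels within 8 mm, the bystanders within 20 mm of their starts (((y of headed_barrel in the frame of jig above 0 m and value of joint screw_left between 1.321 and 1.821 rad and velocity of joint screw_left between -0.1 and 0.1 rad/s and contact force between the fingers and wing_left above 5 N and distance of pip_right from where it was at the start of the episode below 0.004 m) or (y of headed_barrel in the frame of jig below 0 m and value of joint screw_right between 1.321 and 1.821 rad and velocity of joint screw_right between -0.1 and 0.1 rad/s and contact force between the fingers and wing_right above 5 N and distance of pip_left from where it was at the start of the episode below 0.004 m)) and distance of each of headed_barrel, plain_barrel from where it was at the start of the episode below 0.008 m and distance of each of tape_roll, spare_cap from where it was at the start of the episode below 0.02 m); the arm keeps its last pose, push and grip.
It fails at once if the thumbscrew over the plain barrel is turned (its pip moves more than 5 mm) ((y of headed_barrel in the frame of jig above 0 m and distance of pip_right from where it was at the start of the episode above 0.005 m) or (y of headed_barrel in the frame of jig below 0 m and distance of pip_left from where it was at the start of the episode above 0.005 m)).
It fails at once if a barrel is shifted more than 10 mm (distance of any of headed_barrel, plain_barrel from where it was at the start of the episode above 0.01 m).
It fails at once if a bystander is pushed more than 30 mm (distance of any of tape_roll, spare_cap from where it was at the start of the episode above 0.03 m).
It also fails if it takes over 58 s, if anything falls off the work surface, if the arm or the gripper's body presses on something with over 40 N, if the wrist force passes 120 N, or if a joint passes its speed limit or range.

### The arm

A 6-joint arm with a two-finger parallel gripper is mounted at the origin on the work surface. World frame = base frame: x ahead of the robot, y to its left, z up, the work surface at z = 0. Lengths are in m, angles in degrees, forces in N, time in s.
With the tool pointing down it reaches from about 0.35 to 0.875 m from the base axis. Payload 4.2 kg.
Tool frame: the origin (TCP) lies midway between the tips of the shut fingers; the grasp point (between the pads) lies 19 mm behind it; z points along the fingers, y is the line along which they close (so a half turn about z gives the same grasp; the last joint's range is limited). The gripper opens to 87 mm and grips with 3 to 60 N. Pads are 19 mm wide; open, the fingers measure 117 mm over their backs; the gripper's body (75 mm by 190 mm) begins 51 mm behind the grasp point.
Start: joints at [-53.251, 22.042, 0.453, 0, -68.411, -14.817], TCP at [0.233, -0.58, 0.223] pointing down, gripper open.
Joint ranges: [-179.83, 179.83], [-69.29, 118.12], [-61.27, 80.66], [-181.25, 117.63], [-171.15, -9.14], [-177.46, 177.46]. Speed limits (degrees/s): [159.86, 159.86, 180, 180, 180, 180].

### API

Orientations are given as a 3x3 rotation matrix whose columns are the frame's x, y, z axes.
In Python, from station import r, cams gives the robot as it stands.
- The arm moves only by the tool play_rows, never from a script. Its argument "commands" is text: rows parted by semicolons, each of 6 numbers parted by spaces: the shift along the world's x, y, z normalised to -1 to 1, where 1 is 30 mm, then the turn, a rotation vector about the world's x, y, z normalised to -1 to 1, where 1 is 0.15 rad. A call has 1 to 20 rows; each row shifts and turns the commanded pose from where the row before left it; what a row does not reach is not made up. A row lasts 1/10 s, in which the tool goes at most 50 mm and 8.59 degrees, less where a joint would pass 70% of its speed; a pose out of reach is approached as far as the arm can. A call with a number of a shift or a turn outside -1 to 1 is refused whole. A call with a gripper value outside its range is refused whole. "grip" is the finger opening in mm, from 0 to 87, set as the call begins (left out, the last holds). The fingers move at their own pace and stop on an object; the grip force is fixed at half the most. Time passes only in rows, so rows that do not move let the fingers close. It gives the time, the measured TCP pose, the force, the opening and the grip force at its end, in the units of the state.
- r.sense(): the state, without advancing time (a new reading comes with each control period).
- cams.capture(name): name is "scene" or "top" or "wrist"; returns (picture, depth): 480x640x3 uint8, blue, green, red; 480x640 float32, m along the optical axis (not along the pixel's ray), 0 where there is no reading.
- cams.camera_info(name): a dict with "mtx" (3x3 intrinsics, pixels), "R" (3x3) and "t" (3): a world point X has camera coordinates R X + t. Camera axes: x right, y down, z forward; pixel columns grow to the right and rows downward; lengths in m; the calibration is good to about 2 mm. A picture is of the moment at which its call begins: read the wrist's pose just before it. camera_info takes no time and is no camera call; for the wrist camera it gives the pose at the moment of the call.
- r.finish_job(): hands the job in; it is judged then, once.
The state is a dict: "time_s": time; "joints": joint angles; "joint_velocities": joint speeds; "effort": joint torques, N m; "tcp_pos": TCP position; "ee_rot": TCP orientation; "wrist_force": force on the tool from outside, world axes, zero at the start; "moment": the same for the moment, N m; "gripper_width": opening from 0.0 (shut) to 1.0 (fully open); "gripper_force": force on a finger pad.
Only numpy, scipy, OpenCV 4.12 (cv2) and the standard library are available. Lean on these libraries where they do the work, as an engineer would, in place of code of your own. Each camera call takes 0.05 s, during which the arm holds its last target. There are 200 camera calls.

## Working session

There is one attempt and no reset: what is moved stays moved. The work goes in short steps, Python scripts to look and compute and a tool call to move; the robot and the scene stay as the last step left them, time stands still between calls to the robot, and variables do not carry over. Pictures are saved under pics/ and viewed, at most 10 in all, crops included, and the job is handed in when it is done.

Besides the shell and the picture viewer there is one more tool, called after ">>>" in YAML: its name, and indented under it one key for each argument. play_rows: Moves the arm, as the interface text tells. Scaled input: -1 to 1 covers 30 mm each way for a shift and 0.15 rad each way for a turn. Its arguments: {"type":"object","properties":{"commands":{"type":"string"},"grip":{"type":"number"}},"required":["commands"]}

```bash
mkdir -p pics
python3 - <<'E'
from station import r,cams
import cv2,numpy as np
for n in("top","scene"):
    p,d=cams.capture(n); cv2.imwrite(f"pics/{n}0.png",p); np.save(f"pics/{n}0.npy",d)
    i=cams.camera_info(n); print(n,i["mtx"],i["R"],i["t"])
s=r.sense();print(s["tcp_pos"],s["ee_rot"],s["time_s"],s["gripper_width"])
E
```

```text
top [[470.52717124   0.         319.96689895]
 [  0.         470.52717124 234.14368463]
 [  0.           0.           1.        ]] [[-0.00990286 -0.99954239  0.02858221]
 [-0.98931602  0.00563584 -0.14567788]
 [ 0.14545013 -0.02971947 -0.98891911]] [0.01812166 0.49197967 0.93625059]
scene [[554.41737809   0.         324.54178061]
 [  0.         554.41737809 241.36023249]
 [  0.           0.           1.        ]] [[ 0.89008877  0.45560469  0.01289744]
 [ 0.38277648 -0.73184794 -0.56380915]
 [-0.24743513  0.50677703 -0.82580439]] [-0.45086035 -0.09709062  1.07115312]
[ 0.23324965 -0.57926771  0.22156149] [[-9.27686139e-01 -3.73359964e-01 -8.73923643e-04]
 [-3.73360960e-01  9.27684428e-01  1.78759297e-03]
 [ 1.43309709e-04  1.98461419e-03 -9.99998020e-01]] 0.1 0.9991518236614937
```

View pics/top0.png

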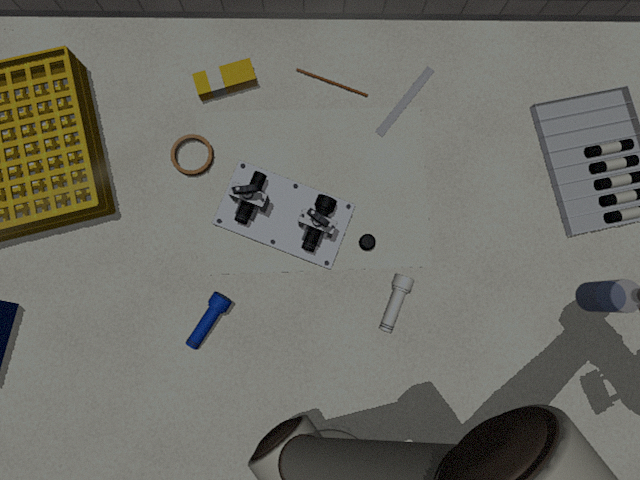

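View pics/scene0.png

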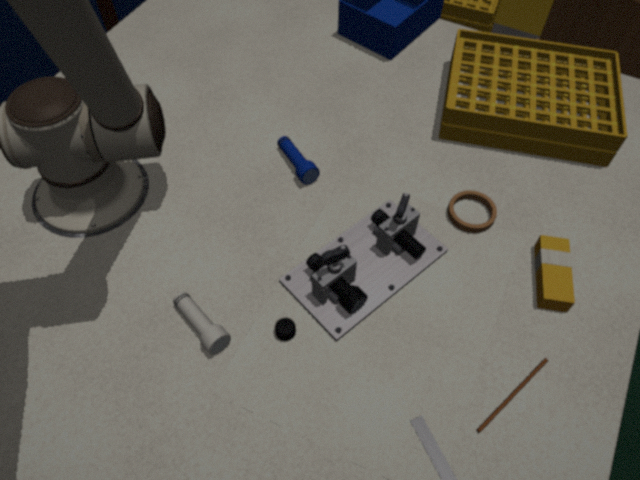

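The top view shows the jig at about (285,215). The candidates are the black barrel under the wing at (319,217), which has a wide end at (326,204), the black barrel under the wing at (249,190), which has no visible head, and the blue (208,320) and white (397,300) torches, which are look-alikes. The right-hand black barrel fits the description. I'll confirm it in an enlarged crop.

Run:
```python
import cv2
p=cv2.imread("pics/top0.png")[150:280,205:375]
cv2.imwrite("pics/crop1.png",cv2.resize(p,None,fx=4.6,fy=4.6,interpolation=cv2.INTER_CUBIC))
```

```text
(no output)
```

View pics/crop1.png

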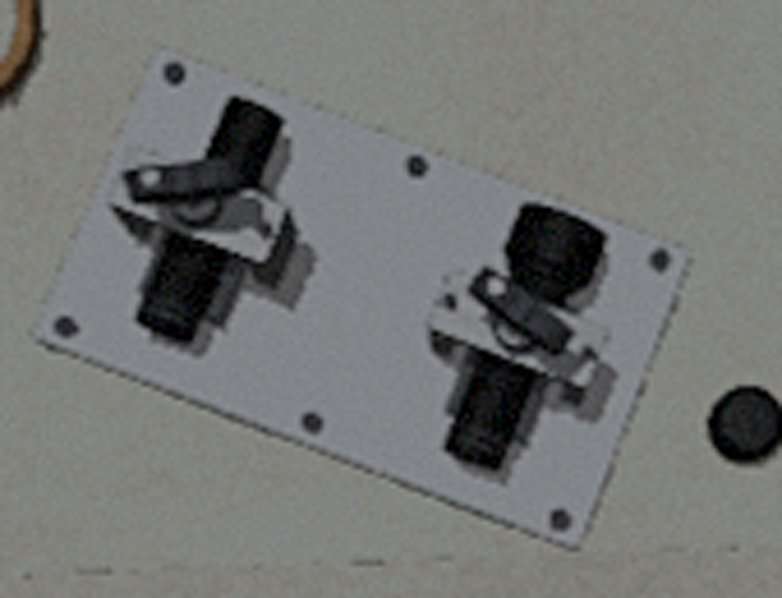

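The crop confirms that the right barrel has the wide head. Its wing runs from about crop (480,280) to (565,340), with the pip at (495,287). Next I compute the geometry.

```bash
cat > h.py <<'E'
import numpy as np
from station import r,cams
def ray(i,px,z):
    R,t,K=np.array(i["R"]),np.array(i["t"]),np.array(i["mtx"])
    c=-R.T@t; d=R.T@np.linalg.inv(K)@[px[0],px[1],1.]
    return c+d*(z-c[2])/d[2]
def deg(v): return np.degrees(np.arctan2(v[1],v[0]))
E
python3 - <<'E'
from h import *
i=cams.camera_info("top")
f=lambda u,v,z: ray(i,(u/4.6+205,v/4.6+150),z)
# corners: +x+y, +x-y, -x-y, -x+y
C=[f(u,v,.01) for u,v in((160,52),(690,250),(578,548),(35,338))]
for a,b in((0,1),(1,2),(2,3),(3,0)): print(np.linalg.norm(C[a]-C[b]))
o=np.mean(C,0); y=C[0]-C[1]+C[3]-C[2]; x=C[0]-C[3]+C[1]-C[2]
a=np.radians((deg(x)+deg(y)-90)/2); print("jig",o,np.degrees(a),deg(x),deg(y)-90)
ax=np.array([np.cos(a),np.sin(a)]); ay=np.array([-ax[1],ax[0]])
for s in(75,-75): print("axis",o[:2]+ay*s/1000)
for n,p in(("R",(495,287)),("L",(150,176))):
    q=f(*p,.126); c=o[:2]+ay*(.075 if n=="L" else -.075); print(n,"pip",q,deg(q[:2]-c)-np.degrees(a),np.linalg.norm(q[:2]-c))
print("wing ends",f(480,280,.125),f(565,335,.125))
s=r.sense();print(deg(s["ee_rot"][:,1]),s["joints"])
iw=cams.camera_info("wrist");print(iw["R"],iw["t"])
E
```

```text
0.2654173307044463
0.1487708410124079
0.2673549656662702
0.14668486657698404
jig [0.53937324 0.08874788 0.01      ] -21.550105541389243 -21.71547110088758 -21.384739981890903
axis [0.56692185 0.15850514]
axis [0.51182464 0.01899063]
R pip [0.52033433 0.03044625 0.126     ] 74.94365614033954 0.014270460248460154
L pip [0.56734972 0.17179925 0.126     ] 109.70667111284547 0.013300997131702333
wing ends [0.52347739 0.03656101 0.125     ] [0.50042313 0.00195152 0.125     ]
111.9230302446674 [-5.32510568e+01  2.20877453e+01  3.87681931e-01 -2.27549506e-02
 -6.84119637e+01 -1.48175119e+01]
[[-0.37242643  0.9280591   0.00220584]
 [ 0.88996121  0.35646184  0.28443628]
 [ 0.26318738  0.1078947  -0.95869241]] [ 0.62517564 -0.03471276  0.39181543]
```

>>> play_rows:
  commands: "0.46 0.99 0 0 0 0.19;0.46 0.99 0 0 0 0.19;0.46 0.99 0 0 0 0.19;0.46 0.99 0 0 0 0.19;0.46 0.99 0 0 0 0.19;0.46 0.99 0 0 0 0.19;0.46 0.99 0 0 0 0.19;0.46 0.99 0 0 0 0.19;0.46 0.99 0 0 0 0.19;0.46 0.99 0 0 0 0.19;0.46 0.99 0 0 0 0.19;0.46 0.99 0 0 0 0.19;0.46 0.99 0 0 0 0.19;0.46 0.99 0 0 0 0.19;0.46 0.99 0 0 0 0.19;0.46 0.99 0 0 0 0.19;0.46 0.99 0 0 0 0.19;0.46 0.99 0 0 0 0.19;0.46 0.99 0 0 0 0.19;0 0 0 0 0 0"
  grip: 45

```text
time_s: 2.1
tcp_pos: [0.4969, -0.0129, 0.222]
ee_rot: [[-0.599, -0.801, -0.0], [-0.801, 0.599, 0.0], [-0.0, 0.0, -1.0]]
wrist_force: [0.6, 0.1, -1.0]
gripper_width: 0.517
gripper_force: 0.0
```

Run:
```python
from h import *
import cv2
s=r.sense();p,d=cams.capture("wrist");i=cams.camera_info("wrist")
import pickle;pickle.dump(i,open("w1.pkl","wb"))
cv2.imwrite("pics/w1.png",p)
print(s["time_s"],s["tcp_pos"],deg(s["ee_rot"][:,1]),s["joints"],s["gripper_width"])
```

```text
2.1 [ 0.49691893 -0.01285958  0.22203273] 143.18840862047875 [ 1.72642636e+01  9.54956171e+00 -1.70943730e+01 -9.31482498e-03
 -6.33561868e+01 -5.40716781e+01] 0.5169941408973641
```

View pics/w1.png

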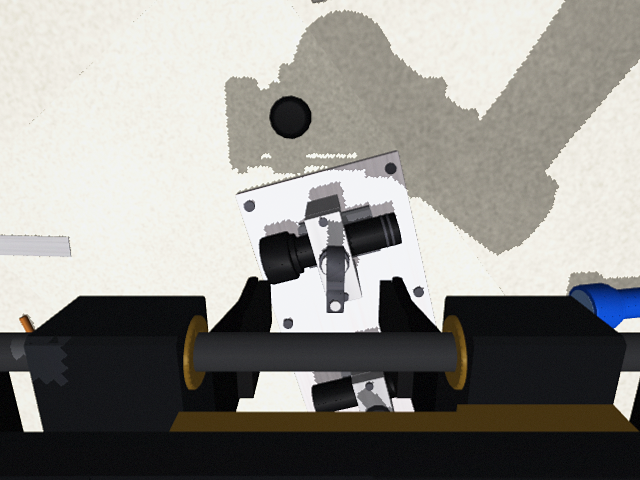

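The wrist view shows the right wing nearly vertical in the picture, from (335,247) to (335,313), with its pip at (335,306). The headed barrel lies under it.

Run:
```python
from h import *
import pickle,cv2
i=pickle.load(open("w1.pkl","rb"))
f=lambda p,z:ray(i,p,z)
a=f((335.5,247),.125);b=f((335,313),.125);pp=f((335,306),.126)
print("ends",a,b,np.linalg.norm(a-b),deg((b-a)[:2]),"mid",(a+b)/2,"pip",pp)
print("jig edge", [f(p,.01) for p in((238,192),(397,152))], deg((f((238,192),.01)-f((397,152),.01))[:2]))
p=cv2.imread("pics/w1.png")[150:340,220:440]
cv2.imwrite("pics/w1c.png",cv2.resize(p,None,fx=3.15,fy=3.15,interpolation=cv2.INTER_CUBIC))
```

```text
ends [ 0.49548785 -0.00406223  0.125     ] [0.52372578 0.03346483 0.125     ] 0.04696446107670722 53.03969582744679 mid [0.50960681 0.0147013  0.125     ] pip [0.52035355 0.02887661 0.126     ]
jig edge [array([ 0.55481166, -0.06530086,  0.01      ]), array([ 0.42136455, -0.00905613,  0.01      ])] -22.85424411313309
```

View pics/w1c.png

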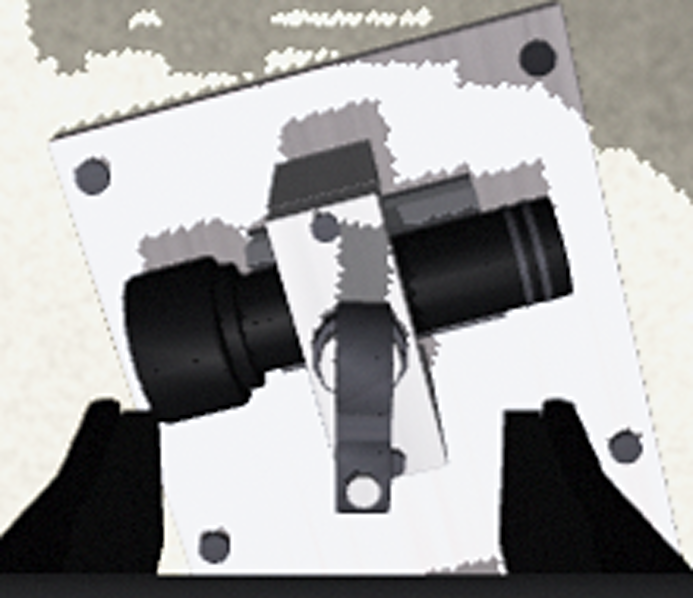

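>>> play_rows:
  commands: "0.25 0.52 0 0 0 0;0.25 0.52 0 0 0 0;0 0 -0.6 0 0 0;0 0 -0.6 0 0 0;0 0 -0.6 0 0 0;0 0 0 0 0 0;0 0 0 0 0 0"

```text
time_s: 2.85
tcp_pos: [0.5111, 0.0159, 0.1688]
ee_rot: [[-0.602, -0.798, 0.0], [-0.798, 0.602, -0.0], [0.0, -0.0, -1.0]]
wrist_force: [0.7, 0.3, 0.9]
gripper_width: 0.518
gripper_force: 0.0
```

>>> play_rows:
  commands: "0.03 0.08 -0.5 0 0 0;0 0 -0.5 0 0 0;0 0 -0.5 0 0 0;0 0 -0.5 0 0 0;0 0 -0.45 0 0 0;0 0 0 0 0 0;0 0 0 0 0 0"

```text
time_s: 3.55
tcp_pos: [0.5125, 0.0183, 0.0961]
ee_rot: [[-0.602, -0.798, 0.002], [-0.798, 0.602, 0.0], [-0.001, -0.001, -1.0]]
wrist_force: [1.4, 0.3, 0.2]
gripper_width: 0.514
gripper_force: 0.0
```

>>> play_rows:
  commands: "0 0 0 0 0 0;0 0 0 0 0 0;0 0 0 0 0 0;0 0 0 0 0 0;0 0 0 0 0 0;0 0 0 0 0 0;0 0 0 0 0 0;0 0 0 0 0 0"
  grip: 0

```text
time_s: 4.35
tcp_pos: [0.5115, 0.0182, 0.0952]
ee_rot: [[-0.602, -0.798, -0.0], [-0.798, 0.602, 0.0], [0.0, 0.0, -1.0]]
wrist_force: [-1.1, 0.7, 1.8]
gripper_width: 0.133
gripper_force: 30.0
```

>>> play_rows:
  commands: "0 0 0 0 0 -0.5;0 0 0 0 0 -0.5;0 0 0 0 0 -0.5;0 0 0 0 0 -0.5;0 0 0 0 0 -0.5;0 0 0 0 0 -0.5;0 0 0 0 0 -0.5;0 0 0 0 0 -0.5;0 0 0 0 0 -0.5;0 0 0 0 0 -0.5;0 0 0 0 0 -0.5;0 0 0 0 0 -0.5;0 0 0 0 0 -0.5;0 0 0 0 0 -0.5;0 0 0 0 0 -0.5;0 0 0 0 0 -0.5;0 0 0 0 0 0;0 0 0 0 0 0"

```text
time_s: 6.15
tcp_pos: [0.5105, 0.0215, 0.0952]
ee_rot: [[-0.962, 0.272, -0.001], [0.272, 0.962, 0.005], [0.002, 0.004, -1.0]]
wrist_force: [-8.8, 16.2, 5.9]
gripper_width: 0.137
gripper_force: 30.0
```

```bash
python3 -c "
from h import *
s=r.sense();print(deg(s['ee_rot'][:,1]),s['moment'],s['joints'],s['effort'])"
```

```text
74.1906354841098 [4.50095759 2.19090456 0.0644623 ] [  20.46754003   18.86584525  -25.09343771   -0.3724575   -46.00367079
 -126.01801059] [-8.33018929e+00 -2.90240335e+01  1.35899109e+01  6.36014611e+00
  4.44094241e-01 -1.32438381e-03]
```

>>> play_rows:
  commands: "0.04 0.06 0 0 0 0;0.04 0.05 0 0 0 0;0 0 0 0 0 0;0 0 0 0 0 0"

```text
time_s: 6.55
tcp_pos: [0.5104, 0.0216, 0.0951]
ee_rot: [[-0.962, 0.273, -0.007], [0.273, 0.962, -0.0], [0.007, -0.002, -1.0]]
wrist_force: [-11.0, 6.1, 10.9]
gripper_width: 0.133
gripper_force: 30.0
```

```bash
python3 -c "
from h import *
s=r.sense();print(deg(s['ee_rot'][:,1]),s['moment'],s['wrist_force'])"
```

```text
74.17389669695963 [ 1.45231027  2.8331365  -0.06789883] [-10.99323526   6.08930466  10.92444948]
```

>>> play_rows:
  commands: "0 0 0 0 0 -0.2;0 0 0 0 0 -0.2;0 0 0 0 0 -0.2;0 0 0 0 0 0;0 0 0 0 0 0"

```text
time_s: 7.05
tcp_pos: [0.5105, 0.0219, 0.0951]
ee_rot: [[-0.934, 0.358, -0.007], [0.358, 0.934, 0.0], [0.006, -0.002, -1.0]]
wrist_force: [-10.4, 6.1, 9.6]
gripper_width: 0.136
gripper_force: 30.0
```

```bash
python3 -c "
from h import *
s=r.sense();print(deg(s['ee_rot'][:,1]),s['moment'],s['wrist_force'])"
```

```text
69.00559307188598 [1.77663108 2.88574439 0.01001817] [-10.41044085   6.08014545   9.58264618]
```

>>> play_rows:
  commands: "0 0 0 0 0 -0.15;0 0 0 0 0 -0.15;0 0 0 0 0 0;0 0 0 0 0 0"

```text
time_s: 7.45
tcp_pos: [0.5105, 0.0219, 0.0951]
ee_rot: [[-0.918, 0.397, -0.007], [0.397, 0.918, -0.0], [0.006, -0.003, -1.0]]
wrist_force: [-10.1, 6.8, 10.1]
gripper_width: 0.136
gripper_force: 30.0
```

```bash
python3 -c "
from h import *
s=r.sense();print(deg(s['ee_rot'][:,1]),s['moment'],s['wrist_force'])"
```

```text
66.58555307638845 [1.7959703  2.94905703 0.48797351] [-10.09447746   6.82064958  10.10000463]
```

>>> play_rows:
  commands: "0 0 0 0 0 -0.15;0 0 0 0 0 -0.15;0 0 0 0 0 0;0 0 0 0 0 0"

```text
time_s: 7.85
tcp_pos: [0.5108, 0.0218, 0.0951]
ee_rot: [[-0.899, 0.438, -0.006], [0.438, 0.899, -0.001], [0.005, -0.003, -1.0]]
wrist_force: [-9.3, 5.7, 8.6]
gripper_width: 0.144
gripper_force: 30.0
```

```bash
python3 -c "
from h import *
s=r.sense();print(deg(s['ee_rot'][:,1]),s['moment'],s['wrist_force'])"
```

```text
64.02058718204616 [1.57095092 2.60517306 0.61102577] [-9.28720625  5.65122877  8.62059288]
```

>>> play_rows:
  commands: "0 0 0 0 0 0;0 0 0 0 0 0;0 0 0 0 0 0;0 0 0 0 0 0;0 0 0 0 0 0"

```text
time_s: 8.35
tcp_pos: [0.5108, 0.0218, 0.0951]
ee_rot: [[-0.899, 0.438, -0.006], [0.438, 0.899, -0.001], [0.006, -0.003, -1.0]]
wrist_force: [-9.4, 5.1, 9.2]
gripper_width: 0.142
gripper_force: 30.0
```

>>> play_rows:
  commands: "0 0 0 0 0 0.5;0 0 0 0 0 0.5;0 0 0 0 0 0.5;0 0 0 0 0 0.5;0 0 0 0 0 0.5;0 0 0 0 0 0.5;0 0 0 0 0 0.5;0 0 0 0 0 0.5;0 0 0 0 0 0.5;0 0 0 0 0 0.5;0 0 0 0 0 0.5;0 0 0 0 0 0.5;0 0 0 0 0 0.5;0 0 0 0 0 0.5;0 0 0 0 0 0.5;0 0 0 0 0 0.5;0 0 0 0 0 0.5;0 0 0 0 0 0.5;0 0 0 0 0 0;0 0 0 0 0 0"

```text
time_s: 10.35
tcp_pos: [0.5117, 0.0187, 0.0951]
ee_rot: [[-0.626, -0.78, -0.006], [-0.78, 0.626, -0.004], [0.007, 0.002, -1.0]]
wrist_force: [-3.2, -9.1, 5.9]
gripper_width: 0.133
gripper_force: 30.0
```

```bash
python3 -c "
from h import *
s=r.sense();print(deg(s['ee_rot'][:,1]),s['moment'],s['wrist_force'])"
```

```text
141.24076459897648 [-2.44940981  0.90200655  0.06072677] [-3.24195845 -9.12714958  5.87918164]
```

Now 16.7° remain to reach 158°, which is 0.292 rad or 1.94 units.

>>> play_rows:
  commands: "0 0 0 0 0 0.4;0 0 0 0 0 0.4;0 0 0 0 0 0.4;0 0 0 0 0 0.4;0 0 0 0 0 0.35;0 0 0 0 0 0;0 0 0 0 0 0;0 0 0 0 0 0;0 0 0 0 0 0"

```text
time_s: 11.25
tcp_pos: [0.5124, 0.0183, 0.0951]
ee_rot: [[-0.375, -0.927, -0.004], [-0.927, 0.375, -0.005], [0.006, 0.002, -1.0]]
wrist_force: [-0.9, -10.3, 3.9]
gripper_width: 0.132
gripper_force: 30.0
```

Run:
```python
from h import *
import cv2
s=r.sense();print(s["time_s"],deg(s['ee_rot'][:,1]),s['moment'],s['wrist_force'],s["joint_velocities"])
a=cv2.imread("pics/top0.png");p,d=cams.capture("scene");q,_=cams.capture("top")
b=p[170:350,240:480]
t=q[140:275,185:385]
cv2.imwrite("pics/end.png",np.vstack([cv2.resize(b,(400,300)),cv2.resize(t,(400,270))]))
```

```text
11.25 158.00441596823237 [-3.13867014  0.22330008  0.03152284] [ -0.85561958 -10.31575951   3.8693862 ] [-0.07202197  0.06296586 -0.08387874 -0.0041952  -0.07774904 -0.01740979]
```

View pics/end.png

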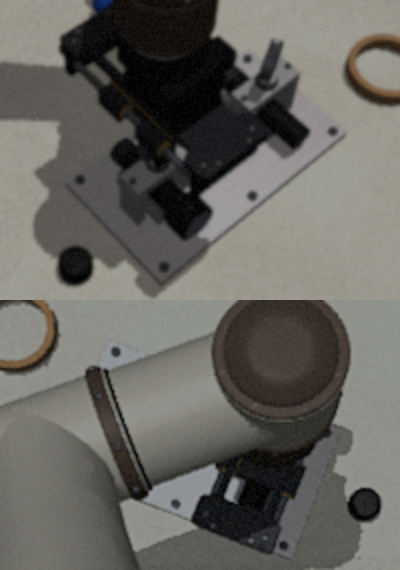

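The gripper still holds the right wing a quarter turn off its stop. The other wing, the barrels, the tape roll and the cap look undisturbed.

```bash
python3 -c "
from station import r
print(r.finish_job())"
```

```text
the job is handed in; nothing more can be done
None
```

I turned the right-hand thumbscrew, the one over the headed barrel, home until it met its stop, held it there, backed it off about 90° and handed in with the wing still gripped at 30 N; the hand-in returned no verdict.

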